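# Ratchet a freshly primed cover round on a spray turntable

### The job

Press the yellow push-to-open hood on the spray turntable until it springs open, then push the lever under it to and fro to ratchet the freshly primed cover round until its white bare patch sits at the red pointer. The lever only drives the turntable one way and runs loose the other, and you must find out which; finish with the hood open and the lever post left standing over the green park band. The primer is wet, so never touch the cover or its turntable, and leave the tins, bottle and tools on the bench where they are.

Things in the scene. Friction and masses are not known exactly. Their poses are not given: they have to be found in the camera images.
- machine: blue bench-top spray turntable, fixed. Origin: on the turntable's vertical axis at bench level; z up; x points from the lever bay through the axis to the red pointer. Gear housing x -120 to +150 mm, y -145 to +145 mm, 85 mm tall; pointer block at x 123 to 143 mm, 119 mm tall. Lever bay: open-topped, x -245 to -120 mm, same width, rim 70 mm up, closed at first by the yellow hood
- cover_top (a point): centre of the top of the round, wet, dark grey primed cover on the turntable: 200 mm diameter, underside 103 mm and top 131 mm above the bench, centred on the axis
- hood (a joint): angle of the yellow hood, rad; 0 = shut and latched. Pressing it 4 to 5 mm down at the dot with about 6 to 8 N trips the catch for good (solid stop at -0.06 rad, 5.7 mm down at the dot). Let go, it springs up by itself and swings over to the front (machine -x) to its stop at 2.5 rad in 2 to 3 s, and stays there, leaning outward, its highest edge about 150 mm above the bench
- hood_hinge (a point): middle of the hood's hinge line, along machine y on the bay's front rim (machine x -244 mm, 70 mm up). The hood is a shallow upturned tray, 122 mm (machine x) by 290 mm; when shut its flat top is 120 mm above the bench
- hood_press (a point): the black dot on the hood's top, where to press (95 mm from the hinge, on the middle line); moves with the hood
- lever (a joint): angle of the lever about the turntable's axis, rad; 0 = along machine -x (post over the green park band), positive = counter-clockwise from above; stops at -0.65 and +0.65. It stays where it is left. Pushing its post sideways takes 1 to 2 N loose, 2 to 4 N when it drives the turntable
- lever_post (a point): the axis of the lever's upright round black post with a red top, 18 mm diameter (21 mm at the red top), 185 mm from the turntable's axis; the point is 105 mm above the bench, the post's top 110 mm; with the hood open the post stands 40 mm proud of the bay's rim, free on all sides
- park (a point): point 105 mm above the bench over the middle of the green park band (48 mm wide across the lever's swing), where the lever's post stands when the lever is at 0
- turntable (a joint): angle of turntable and cover, rad, counter-clockwise from above, not wrapped; at any multiple of 2 pi the patch is at the pointer. One way the lever drives it, after up to 0.32 rad of lost motion (20 teeth); the other way the lever runs loose and friction holds the turntable. Which way drives differs from start to start, stays so in a run, and cannot be seen
- patch (a point): outer edge of the white bare patch, 26 mm wide, on the cover's rim, 100 mm from the axis, 116 mm above the bench; turns with the cover
- pointer (a point): point at the tip of the red pointer, 100 mm from the axis at machine +x, 116 mm above the bench: where the patch must come
- paint_tin: loose closed paint tin with a red band, 84 mm diameter, 110 mm tall; origin at the centre of its underside; a bystander
- thinner: loose thinner bottle, white label, red cap, 68 mm diameter, 180 mm tall; origin at the centre of its underside; a bystander
- filler_jar: loose filler jar, green label, white cap, 80 mm diameter, 90 mm tall; origin at the centre of its underside; a bystander
- sanding_block: loose sanding block lying flat, wood with a green pad, 120 x 65 x 36 mm; origin at the centre of its underside, x along its length; a bystander
- jerrycan: loose black jerrycan, 140 x 75 mm, 190 mm tall over its handle; origin at the centre of its underside, x along its length; a bystander
- brush: loose paint brush lying on the bench, about 200 mm long; leave it alone; a bystander
- tape: loose yellow roll of masking tape lying flat, 110 mm across, 36 mm tall; origin at the centre of its underside; a bystander

How it is judged:
On the way, in this order (a step that is already met when the one before it is completed fails the run):
1. the hood has been pressed and has sprung open (over 2.2 rad) (value of joint hood above 2.2 rad), for 0.2 s.
2. the lever has driven the turntable on: the patch is over 30 mm from where it began (distance of patch from where it was at the start of the episode above 0.03 m), for 0.1 s.
3. the patch has come to the pointer, within 12 mm (horizontal distance between patch and pointer below 0.012 m), for 0.3 s.
At the end, for the whole second after the job is handed in: The patch is within 12 mm of the pointer, the lever post's axis within 24 mm of the middle of the park band, the hood open past 2.0 rad, and turntable and lever at rest (horizontal distance between patch and pointer below 0.012 m and horizontal distance between lever_post and park below 0.024 m and value of joint hood above 2 rad and velocity of joint turntable between -0.05 and 0.05 rad/s and velocity of joint lever between -0.05 and 0.05 rad/s); the robot touches nothing.
It fails at once if the wet cover or the turntable is touched by the robot (contact force between any of the fingers, the arm and turntable above 0.5 N).
It fails at once if a bystander is moved by more than 30 mm (distance of any of paint_tin, thinner, filler_jar, sanding_block, jerrycan, brush, tape from where it was at the start of the episode above 0.03 m).
It fails at once if a standing tin, bottle, jar or can is tipped by more than 0.3 rad (angle between any of paint_tin, thinner, filler_jar, jerrycan's own z axis and vertical above 0.3 rad).
It also fails if it takes over 72 s, if anything falls off the work surface, if the arm or the gripper's body presses on something with over 40 N, if the wrist force passes 120 N, or if a joint passes its speed limit or range.

### The arm

A 6-joint arm with a two-finger parallel gripper is mounted at the origin on the work surface. World frame = base frame: x ahead of the robot, y to its left, z up, the work surface at z = 0. Lengths are in m, angles in rad, forces in N, time in s.
With the tool pointing down it reaches from about 0.3 to 0.75 m from the base axis. Payload 8.5 kg.
Tool frame: the origin (TCP) lies midway between the tips of the shut fingers; the grasp point (between the pads) lies 19 mm behind it; z points along the fingers, x is the direction in which the jaws open and shut, and the axes are right-handed (so a half turn about z gives the same grasp; the last joint's range is limited). The gripper opens to 88 mm and grips with 3 to 60 N. Pads are 18 mm wide; open, the fingers measure 123 mm over their backs; the gripper's body (75 mm by 187 mm) begins 45 mm behind the grasp point.
Start: joints at [1.107, 0.381, 1.297, -0, 1.464, -0.215], TCP at [0.135, 0.533, 0.239] pointing down, gripper open.
Joint ranges: [-3.11, 3.11], [-0.89, 2.33], [0.22, 2.48], [-1.42, 4.56], [0.17, 2.85], [-2.88, 2.88]. Speed limits (rad/s): [2.39, 2.39, 3.14, 3.14, 3.14, 3.14].

### API

Orientations are given as a unit quaternion [w, x, y, z].
In Python, from plant import * gives the robot as it stands. The module is installed in compiled form; this text tells all that it offers.
- The arm moves only by the tool arm_command, never from a script. Its arguments are lists of equal length, an entry for each row: "travel": the shift along the tool's x, y, z normalised to -1 to 1, where 1 is 0.15 m, a list of three; "twist": the turn about the tool's z normalised to -1 to 1, where 1 is pi/2 rad; "gripper": the closure, from 0 (fully open) to 1 (shut). In form: {"travel": [[x, y, z], ...], "twist": [twist, ...], "gripper": [gripper, ...]}. A call has 1 to 5 rows; each row is the pose to reach, as a shift and turn from the pose commanded when the call began, along the tool's axes at that moment; what a row does not reach only later rows make up. A row lasts 1/8 s, in which the tool goes at most 62.5 mm and 10.7 degrees, less where a joint would pass 70% of its speed; a pose out of reach is approached as far as the arm can. A call with a number of a shift or a turn outside -1 to 1 is refused whole. A call with a gripper value outside its range is refused whole. The fingers move at their own pace and stop on an object; "newtons" is the grip in N (left out, the last holds). Time passes only in rows, so rows that repeat a pose let the fingers close. It gives the time, the measured TCP pose, the force and the opening at its end, in the units of the state.
- observe(): the state, without advancing time (a new reading comes with each control period).
- capture(name): name is "scene" or "side" or "wrist"; returns a dict with "img" (480x640x3 uint8, red, green, blue), "range_z" (480x640 float32, m along the optical axis (not along the pixel's ray), 0 where there is no reading), "mtx" (3x3 intrinsics, pixels), "k1" (the pictures are not rectified: a ray, as slopes to the right and down, at radius r is drawn at 1 + k1 r^2 times it, then the intrinsics apply), "view" (4x4, takes a point from world to camera coordinates). Camera axes: x right, y up, looking along -z (the intrinsics and any distortion apply to the point x, -y, -z); pixel columns grow to the right and rows downward; lengths in m; the calibration is good to about 2 mm. A picture is of the moment at which its call begins.
- hand_in(): hands the job in, once; it reports no verdict.
The state is a dict: "time": time; "qpos": joint angles; "dq": joint speeds; "joint_efforts": joint torques, N m; "eef_pos": TCP position; "eef_rot": TCP orientation; "wrist_force": force on the tool from outside, world axes, zero at the start; "moment": the same for the moment, N m; "opening": finger opening in m.
Only numpy, scipy, OpenCV 4.12 (cv2) and the standard library are available. Lean on these libraries where they do the work, as an engineer would, in place of code of your own. Each camera call takes 0.05 s, during which the arm holds its last target.

## Working session

There is one attempt and no reset: what is moved stays moved. The work goes in short steps, Python scripts to look and compute and a tool call to move; the robot and the scene stay as the last step left them, time stands still between calls to the robot, and variables do not carry over. Pictures are saved under pics/ and viewed, and the job is handed in when it is done.

Besides the shell and the picture viewer there is one more tool, called after ">>>" in YAML: its name, and indented under it one key for each argument. arm_command: Moves the arm, as the interface text tells. Scaled input: -1 to 1 covers 0.15 m each way for a shift and pi/2 rad each way for a turn. Its arguments: {"type":"object","properties":{"travel":{"type":"array"},"twist":{"type":"array"},"gripper":{"type":"array"},"newtons":{"type":"number"}},"required":["travel","twist","gripper"]}

```bash
mkdir -p pics; ls; cat > h.py <<'E'
from plant import *
import numpy as np, cv2
def snap(n,fn):
    c=capture(n); cv2.imwrite('pics/'+fn,c['img'][:,:,::-1]); np.savez('pics/'+fn[:-4]+'.npz',**c); return c
def ray(c,u,v):
    K=c['mtx'];k=float(c['k1']);d=np.array([(u-K[0,2])/K[0,0],(v-K[1,2])/K[1,1]])
    s=d.copy()
    for _ in range(20): s=d/(1+k*(s@s))
    V=np.array(c['view']);R=V[:3,:3];o=-R.T@V[:3,3]
    return o,R.T@np.array([s[0],-s[1],-1])
def atz(c,u,v,z):
    o,d=ray(c,u,v);return o+d*(z-o[2])/d[2]
def dep(c,u,v):
    o,d=ray(c,u,v);return o+d*float(c['range_z'][int(v),int(u)])
def proj(c,P):
    V=np.array(c['view']);p=V[:3,:3]@np.array(P)+V[:3,3];s=np.array([p[0],-p[1]])/-p[2];s=s*(1+float(c['k1'])*(s@s));K=c['mtx'];return np.array([s[0]*K[0,0]+K[0,2],s[1]*K[1,1]+K[1,2]])
E
python3 - <<'E'
from h import *
print(observe())
for n in ['scene','side','wrist']: snap(n,n+'0.png')
E
```

```text
pics
{'time': 0.0, 'qpos': array([ 1.10670524e+00,  3.81193855e-01,  1.29825970e+00, -2.84233946e-07,
        1.46358792e+00, -2.15313061e-01]), 'dq': array([ 0.00088088, -0.00144846, -0.00113237,  0.00033961,  0.00113503,
        0.00125121]), 'joint_efforts': array([-2.01070469e-05, -4.37926555e+01, -2.24554092e+01,  7.12987944e-02,
        3.52642802e-02, -1.20820400e-04]), 'eef_pos': array([0.13530199, 0.53280925, 0.23813928]), 'eef_rot': array([ 3.12412040e-04,  7.89372886e-01,  6.13913611e-01, -6.53585185e-04]), 'wrist_force': array([-0.58509745, -0.31014964,  0.84005476]), 'moment': array([ 0.06878214, -0.02399346,  0.04370926]), 'opening': 0.08785028028415011}
```

View pics/scene0.png

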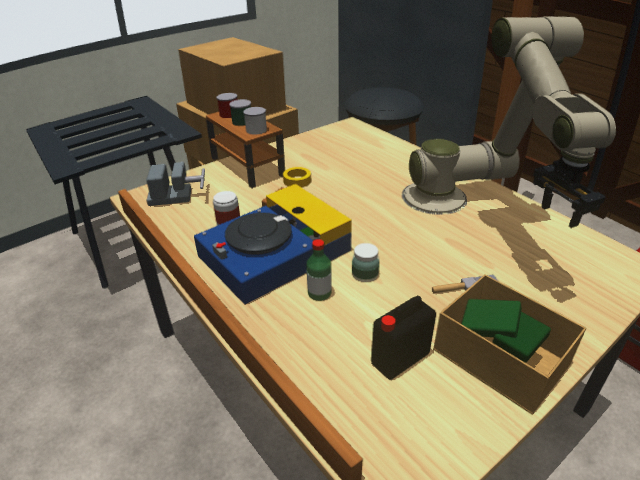

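View pics/side0.png

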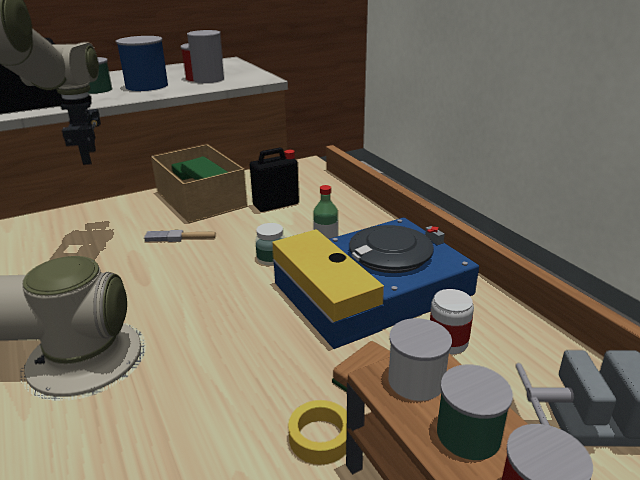

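View pics/wrist0.png

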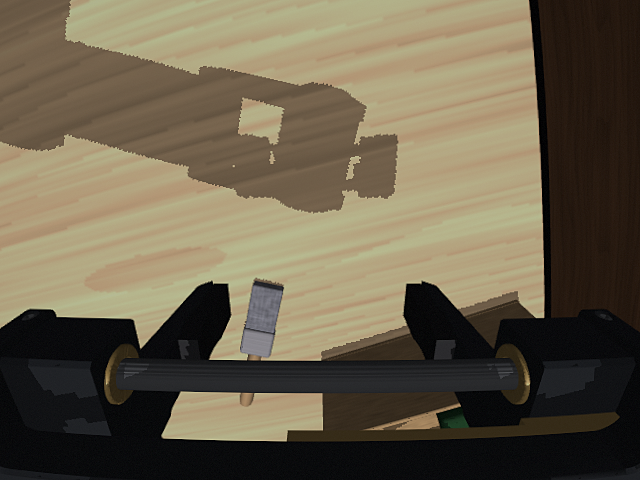

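```bash
python3 - <<'E'
import cv2
s=cv2.imread('pics/scene0.png');d=cv2.imread('pics/side0.png')
cv2.imwrite('pics/sc0c.png',cv2.resize(s[150:310,180:390],(788,600),interpolation=cv2.INTER_CUBIC))
cv2.imwrite('pics/sd0c.png',cv2.resize(d[170:350,250:490],(800,600),interpolation=cv2.INTER_CUBIC))
E
```

```text
(no output)
```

View pics/sc0c.png

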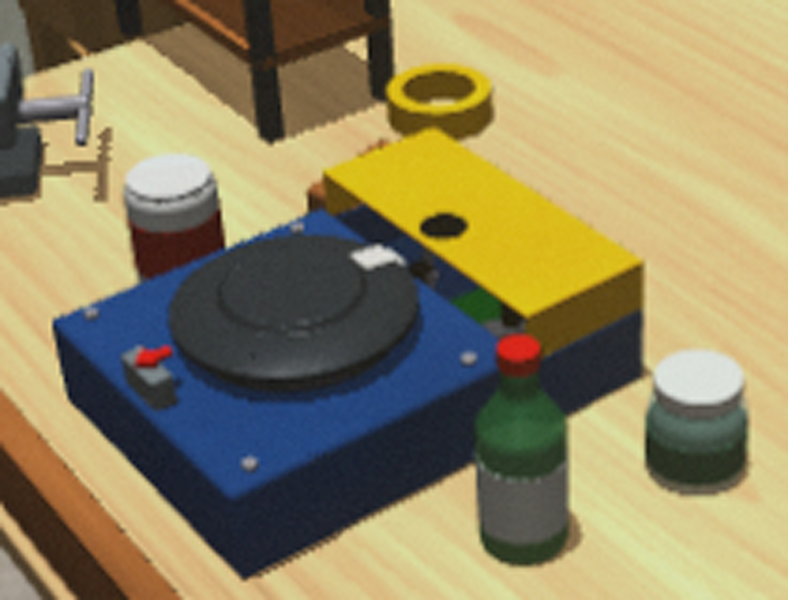

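View pics/sd0c.png

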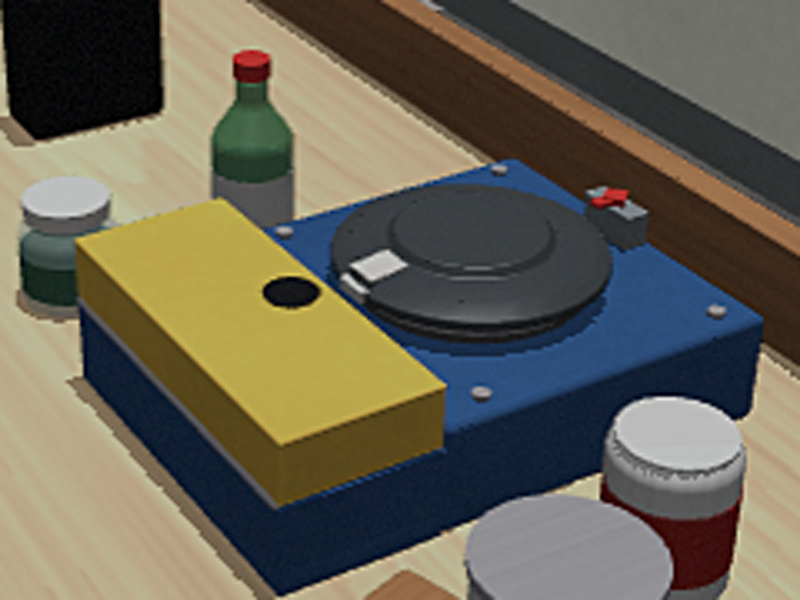

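```bash
python3 - <<'E'
from h import *
c={n:dict(np.load(f'pics/{n}0.npz')) for n in ['scene','side']}
f={'scene':lambda u,v:(180+u/3.752-.37,150+v/3.75-.37),'side':lambda u,v:(250+u/3.3333-.35,170+v/3.3333-.35)}
P={'scene':dict(dot=(444,225),A=(433,128),B=(643,263),C=(528,318),D=(325,175),tip=(170,351),patch=(382,258)),'side':dict(dot=(292,291),B=(78,240),A=(280,445),D=(445,385),C=(220,198),tip=(594,203),patch=(372,268))}
Z=dict(tip=.119,patch=.131)
for k in ['dot','A','B','C','D','tip','patch']:
    o=[];
    for n in c:
        u,v=f[n](*P[n][k]); o.append(ray(c[n],u,v)); print(k,n,atz(c[n],u,v,Z.get(k,.12)).round(4),dep(c[n],u,v).round(4))
    A=np.stack([np.r_[np.c_[o[0][1],-o[1][1]]]])[0]
    t=np.linalg.lstsq(A,o[1][0]-o[0][0],rcond=None)[0]
    p0=o[0][0]+t[0]*o[0][1];p1=o[1][0]+t[1]*o[1][1]; print('  tri',((p0+p1)/2).round(4),np.linalg.norm(p0-p1).round(4))
# cover top plane by depth
for n in c:
    print(n,'cam',ray(c[n],320,240)[0].round(3))
E
```

```text
dot scene [ 0.555  -0.0851  0.12  ] [ 0.5508 -0.0915  0.1151]
dot side [ 0.5598 -0.0839  0.12  ] [ 0.5589 -0.0853  0.121 ]
  tri [ 0.5575 -0.0844  0.1211] 0.0034
A scene [ 0.4678 -0.2259  0.12  ] [ 0.3674 -0.3784  0.0174]
A side [ 0.4651 -0.2342  0.12  ] [ 0.4673 -0.2304  0.1168]
  tri [ 0.4661 -0.2304  0.1173] 0.0021
B scene [0.4635 0.0632 0.12  ] [ 0.3424 -0.0762 -0.0031]
B side [0.4615 0.0525 0.12  ] [0.4627 0.0554 0.1182]
  tri [0.4624 0.0593 0.1169] 0.0036
C scene [0.582  0.0656 0.12  ] [0.5777 0.0598 0.1149]
C side [0.5798 0.0585 0.12  ] [0.6295 0.154  0.0622]
  tri [0.581  0.0627 0.1178] 0.0018
D scene [ 0.5887 -0.2179  0.12  ] [ 0.5879 -0.2193  0.1191]
D side [ 0.5864 -0.229   0.12  ] [ 0.5854 -0.2304  0.1211]
  tri [ 0.5875 -0.2241  0.1167] 0.004
tip scene [ 0.8198 -0.0733  0.119 ] [ 0.8206 -0.0714  0.1205]
tip side [ 0.8163 -0.0827  0.119 ] [ 0.8192 -0.0793  0.1167]
  tri [ 0.8189 -0.0781  0.116 ] 0.0021
patch scene [ 0.6317 -0.0619  0.131 ] [ 0.6203 -0.0808  0.1165]
patch side [ 0.6132 -0.1     0.131 ] [ 0.6232 -0.0846  0.1202]
  tri [ 0.6233 -0.0802  0.118 ] 0.0046
scene cam [1.268 0.99  0.938]
side cam [ 0.023 -1.013  0.768]
```

>>> arm_command:
  travel:
    - [-0.2, 0.23, 0]
    - [-0.4, 0.46, 0]
    - [-0.6, 0.7, 0]
    - [-0.82, 0.93, 0]
  twist: [-0.06, -0.12, -0.169, -0.169]
  gripper: [1, 1, 1, 1]

```text
time: 0.65
eef_pos: [0.241, 0.3782, 0.2386]
eef_rot: [0.0, 0.701, 0.713, -0.0]
wrist_force: [-0.3, 0.5, 0.4]
opening: 0.0501
```

```bash
cat >> h.py <<'E'
from scipy.spatial.transform import Rotation as Rn
AX=np.array([.7067,-.080]);YAW=.018
def st():
    s=observe();q=s['eef_rot'];R=Rn.from_quat([q[1],q[2],q[3],q[0]]).as_matrix();return s,s['eef_pos'],R
def to(P):
    s,p,R=st();d=R.T@(np.array(P)-p);yaw=np.arctan2(R[1,0],R[0,0])
    print('t',round(s['time'],2),'p',p.round(4),'tilt',R[:,2].round(3),'yaw',round(yaw,4),'F',s['wrist_force'].round(2),'open',round(s['opening'],4));print('units',(d/.15).round(3),'twist to jaw=yaw+pi/2:',(-(YAW+np.pi/2-yaw)/(np.pi/2)).round(3))
E
python3 -c "
from h import *
to([.5575,-.0844,.238])"
```

```text
t 0.65 p [0.241  0.3782 0.2386] tilt [-0. -0. -1.] yaw 1.5886 F [-0.29  0.52  0.35] open 0.0501
units [-3.121  2.055  0.004] twist to jaw=yaw+pi/2: -0.0
```

>>> arm_command:
  travel:
    - [-0.25, 0.17, 0]
    - [-0.5, 0.34, 0]
    - [-0.75, 0.5, 0]
    - [-1, 0.67, 0]
  twist: [0, 0, 0, 0]
  gripper: [1, 1, 1, 1]

```text
time: 1.15
eef_pos: [0.3438, 0.2299, 0.2387]
eef_rot: [-0.0, 0.701, 0.713, 0.0]
wrist_force: [0.4, 0.1, 0.0]
opening: 0.0102
```

>>> arm_command:
  travel:
    - [-0.25, 0.17, 0]
    - [-0.5, 0.34, 0]
    - [-0.75, 0.5, 0]
    - [-1, 0.67, 0]
  twist: [0, 0, 0, 0]
  gripper: [1, 1, 1, 1]

```text
time: 1.65
eef_pos: [0.4469, 0.0815, 0.2387]
eef_rot: [-0.0, 0.701, 0.713, -0.0]
wrist_force: [1.1, 0.2, 0.0]
opening: 0.0006
```

>>> arm_command:
  travel:
    - [-0.25, 0.17, 0.1]
    - [-0.5, 0.34, 0.2]
    - [-0.75, 0.5, 0.3]
    - [-1, 0.67, 0.4]
  twist: [0, 0, 0, 0]
  gripper: [1, 1, 1, 1]

```text
time: 2.15
eef_pos: [0.5499, -0.0668, 0.1781]
eef_rot: [-0.0, 0.701, 0.713, -0.0]
wrist_force: [0.3, -0.4, -0.9]
opening: 0.0007
```

```bash
python3 -c "
from h import *
snap('wrist','w1.png');snap('side','s1.png')
to([.5575,-.0844,.12])"
```

```text
t 2.25 p [ 0.5503 -0.0685  0.1765] tilt [-0.003  0.    -1.   ] yaw 1.5842 F [ 0.8   0.51 -0.11] open 0.0003
units [-0.107  0.047  0.376] twist to jaw=yaw+pi/2: -0.003
```

View pics/w1.png

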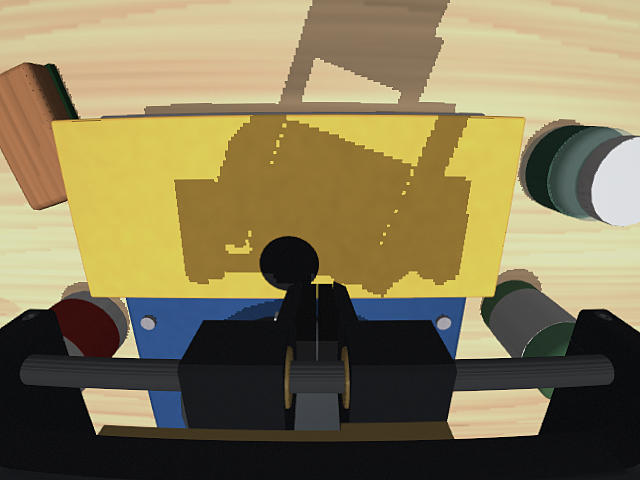

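View pics/s1.png

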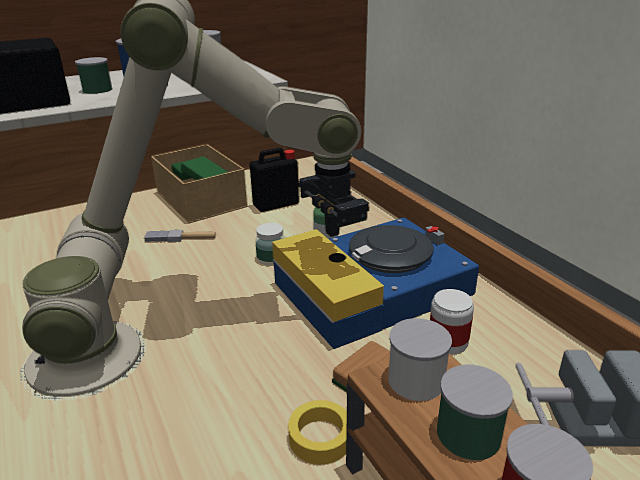

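```bash
python3 -c "
from h import *
c=dict(np.load('pics/w1.npz'))
for n,u,v in [('dot',289,263),('fl',53,121),('fr',525,118),('br',495,297),('bl',92,297)]: print(n,atz(c,u,v,.12).round(4),dep(c,u,v).round(4))
print(ray(c,0,0)[0])
"
```

```text
dot [ 0.5555 -0.0859  0.12  ] [ 0.5548 -0.0858  0.1216]
fl [ 0.4644 -0.2299  0.12  ] [ 0.4644 -0.2306  0.119 ]
fr [0.459  0.0559 0.12  ] [ 4.556e-01  1.296e-01 -4.000e-04]
br [0.5799 0.0601 0.12  ] [0.6378 0.125  0.0173]
bl [ 0.5853 -0.2289  0.12  ] [ 0.6492 -0.3138  0.0118]
[ 0.46487901 -0.06885093  0.32388979]
```

>>> arm_command:
  travel:
    - [-0.11, 0.04, 0.05]
    - [-0.11, 0.04, 0.15]
    - [-0.11, 0.04, 0.28]
    - [-0.11, 0.04, 0.28]
  twist: [0, 0, 0, 0]
  gripper: [1, 1, 1, 1]

```text
time: 2.75
eef_pos: [0.5545, -0.0809, 0.1354]
eef_rot: [-0.002, 0.701, 0.713, -0.001]
wrist_force: [-0.5, -0.5, -0.5]
opening: 0.0004
```

```bash
python3 -c "
from h import *
to([.556,-.085,.12])"
```

```text
t 2.75 p [ 0.5545 -0.0809  0.1354] tilt [-0.003  0.001 -1.   ] yaw 1.5881 F [-0.5  -0.45 -0.5 ] open 0.0004
units [-0.028  0.01   0.102] twist to jaw=yaw+pi/2: -0.0
```

>>> arm_command:
  travel:
    - [-0.02, 0, 0.05]
    - [-0.02, 0, 0.09]
    - [-0.02, 0, 0.11]
    - [-0.02, 0, 0.12]
  twist: [0, 0, 0, 0]
  gripper: [1, 1, 1, 1]

```text
time: 3.25
eef_pos: [0.5563, -0.0848, 0.1192]
eef_rot: [0.001, 0.701, 0.713, 0.001]
wrist_force: [2.7, 1.4, 2.5]
opening: 0.0004
```

>>> arm_command:
  travel:
    - [0, 0, 0.01]
    - [0, 0, 0.015]
    - [0, 0, 0.015]
  twist: [0, 0, 0]
  gripper: [1, 1, 1]

```text
time: 3.62
eef_pos: [0.5567, -0.0849, 0.1176]
eef_rot: [0.002, 0.701, 0.713, 0.001]
wrist_force: [3.0, 2.1, 7.1]
opening: 0.0002
```

>>> arm_command:
  travel:
    - [0, 0, 0.01]
    - [0, 0, 0.015]
    - [0, 0, 0.015]
  twist: [0, 0, 0]
  gripper: [1, 1, 1]

```text
time: 4.0
eef_pos: [0.5576, -0.0849, 0.1159]
eef_rot: [0.003, 0.701, 0.713, 0.002]
wrist_force: [6.8, 2.1, 8.0]
opening: 0.0006
```

>>> arm_command:
  travel:
    - [0, 0, 0.008]
    - [0, 0, 0.015]
    - [0, 0, 0.015]
  twist: [0, 0, 0]
  gripper: [1, 1, 1]

```text
time: 4.38
eef_pos: [0.5583, -0.0849, 0.1143]
eef_rot: [0.003, 0.701, 0.713, 0.002]
wrist_force: [9.3, 2.2, 11.8]
opening: 0.0003
```

>>> arm_command:
  travel:
    - [0, 0, -0.3]
    - [0, 0, -0.65]
    - [0, 0, -1]
    - [0, 0, -1]
    - [0, 0, -1]
  twist: [0, 0, 0, 0, 0]
  gripper: [1, 1, 1, 1, 1]

```text
time: 5.0
eef_pos: [0.5551, -0.0847, 0.2608]
eef_rot: [-0.001, 0.701, 0.713, -0.001]
wrist_force: [-0.8, -0.3, 0.1]
opening: -0.0
```

```bash
python3 -c "
from h import *
snap('side','s2.png')
to([.556,-.085,.12])"
```

```text
t 5.05 p [ 0.555  -0.0847  0.2604] tilt [-0.003  0.001 -1.   ] yaw 1.5874 F [ 0.56  0.85 -0.48] open 0.0003
units [-0.003  0.01   0.936] twist to jaw=yaw+pi/2: -0.001
```

View pics/s2.png

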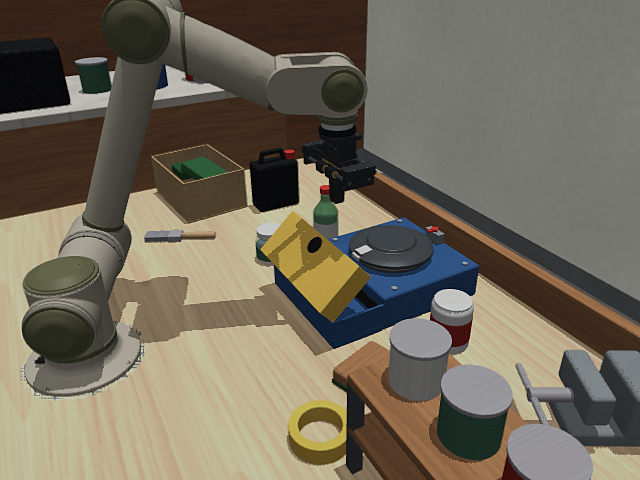

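>>> arm_command:
  travel:
    - [0, 0, 0]
    - [0, 0, 0]
    - [0, 0, 0]
    - [0, 0, 0]
    - [0, 0, 0]
  twist: [0, 0, 0, 0, 0]
  gripper: [0.5, 0.5, 0.5, 0.5, 0.5]

```text
time: 5.68
eef_pos: [0.5556, -0.0848, 0.262]
eef_rot: [-0.0, 0.701, 0.713, 0.0]
wrist_force: [0.7, -0.0, 0.0]
opening: 0.0436
```

>>> arm_command:
  travel:
    - [0, 0, 0]
    - [0, 0, 0]
    - [0, 0, 0]
    - [0, 0, 0]
    - [0, 0, 0]
  twist: [0, 0, 0, 0, 0]
  gripper: [0.5, 0.5, 0.5, 0.5, 0.5]

```text
time: 6.3
eef_pos: [0.5556, -0.0848, 0.262]
eef_rot: [0.0, 0.701, 0.713, -0.0]
wrist_force: [0.5, -0.4, 0.4]
opening: 0.044
```

>>> arm_command:
  travel:
    - [0, 0, 0]
    - [0, 0, 0]
    - [0, 0, 0]
    - [0, 0, 0]
    - [0, 0, 0]
  twist: [0, 0, 0, 0, 0]
  gripper: [0.5, 0.5, 0.5, 0.5, 0.5]

```text
time: 6.92
eef_pos: [0.5556, -0.0848, 0.262]
eef_rot: [-0.0, 0.701, 0.713, -0.0]
wrist_force: [-0.2, 0.3, -0.2]
opening: 0.0442
```

```bash
python3 -c "
from h import *
snap('side','s3.png');snap('scene','sc3.png');snap('wrist','w3.png')
to([.556,-.085,.12])
s=cv2.imread('pics/sc3.png');d=cv2.imread('pics/s3.png')
cv2.imwrite('pics/sc3c.png',cv2.resize(s[150:310,180:390],(788,600),interpolation=cv2.INTER_CUBIC))
cv2.imwrite('pics/sd3c.png',cv2.resize(d[170:350,250:490],(800,600),interpolation=cv2.INTER_CUBIC))
"
```

```text
t 7.08 p [ 0.5556 -0.0848  0.262 ] tilt [-0.  0. -1.] yaw 1.5875 F [ 0.39 -0.44  0.14] open 0.0438
units [-0.001  0.002  0.947] twist to jaw=yaw+pi/2: -0.001
```

View pics/sc3c.png

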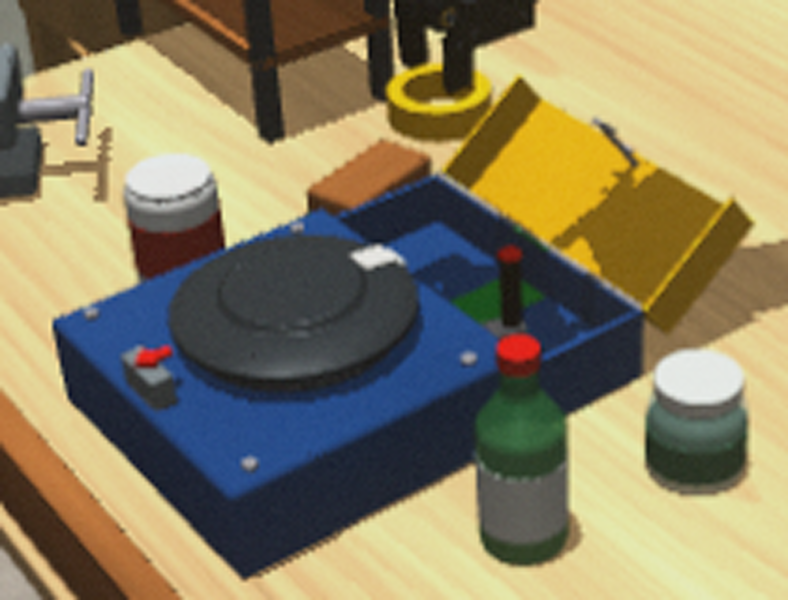

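View pics/sd3c.png

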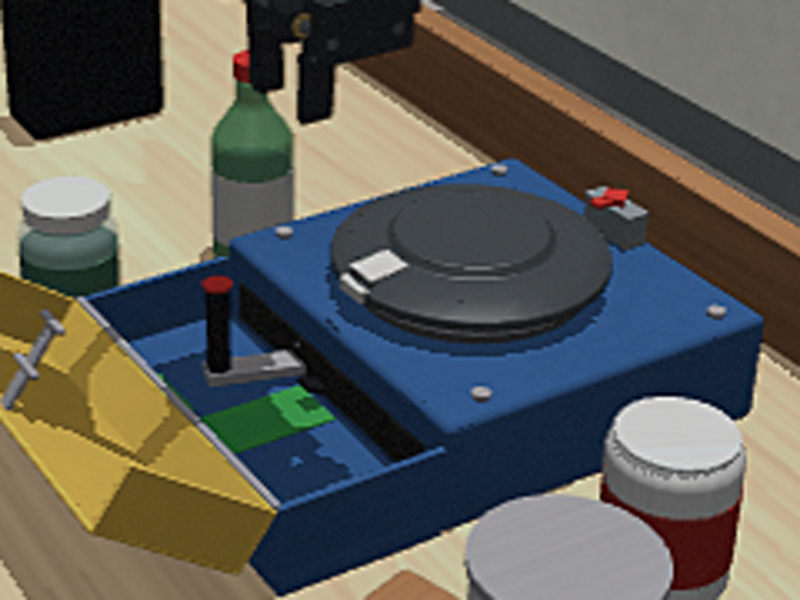

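View pics/w3.png

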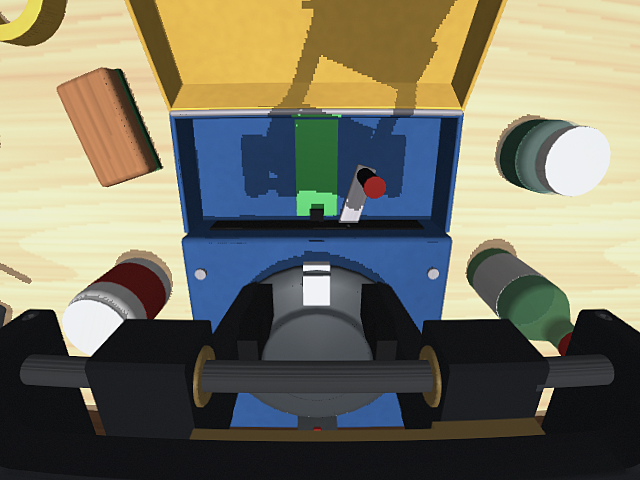

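```bash
python3 -c "
from h import *
w=dict(np.load('pics/w3.npz'));s=dict(np.load('pics/s3.npz'));c=dict(np.load('pics/sc3.npz'))
AX[:]=[.706,-.081]
def m(P):
    d=P[:2]-AX; a=np.arctan2(d[1],d[0])-YAW; return np.hypot(*d).round(4),((a+2*np.pi)%(2*np.pi)).round(4)
for n,cc,u,v,z in [('post w',w,375,187,.11),('post sc',c,180+510/3.752-.4,150+252/3.75-.4,.11),('post sd',s,250+218/3.333-.35,170+284/3.333-.35,.11),('hingeL',w,170,111,.07),('hingeR',w,463,111,.07),('patch w',w,317,264,.116),('patch in w',w,317,304,.131),('park near',w,317,110,.03)]:
    P=atz(cc,u,v,z);print(n,P.round(4),m(P),dep(cc,u,v).round(4))
"
```

```text
post w [ 0.5265 -0.033   0.11  ] (np.float64(0.1859), np.float64(2.8623)) [ 0.5267 -0.0328  0.1089]
post sc [ 0.528  -0.0299  0.11  ] (np.float64(0.1852), np.float64(2.8442)) [ 0.5245 -0.0348  0.106 ]
post sd [ 0.5279 -0.0362  0.11  ] (np.float64(0.1837), np.float64(2.877)) [ 0.5303 -0.0315  0.1068]
hingeL [ 0.4619 -0.2302  0.07  ] (np.float64(0.2861), np.float64(3.6721)) [ 0.4619 -0.2294  0.0717]
hingeR [0.4571 0.0555 0.07  ] (np.float64(0.2839), np.float64(2.6222)) [0.4543 0.0842 0.0018]
patch w [ 0.601  -0.0845  0.116 ] (np.float64(0.1051), np.float64(3.1565)) [ 0.6038 -0.0844  0.1096]
patch in w [ 0.636  -0.0839  0.131 ] (np.float64(0.07), np.float64(3.1645)) [ 0.6415 -0.0838  0.1219]
park near [ 0.4587 -0.0868  0.03  ] (np.float64(0.2473), np.float64(3.1472)) [ 0.4601 -0.0869  0.0727]
```

```bash
python3 -c "
from h import *
w=dict(np.load('pics/w3.npz'));s=dict(np.load('pics/s3.npz'));c=dict(np.load('pics/sc3.npz'))
AX[:]=[.705,-.082]
def m(P):
    d=P[:2]-AX;R=np.array([[np.cos(YAW),np.sin(YAW)],[-np.sin(YAW),np.cos(YAW)]]);return (R@d).round(4)
def p(n,cc,u,v,z):
    P=atz(cc,u,v,z);print(n,P.round(4),m(P))
p('cap sc',c,180+518/3.752-.4,150+345/3.75-.4,.18)
p('cap sd',s,250+252/3.333-.35,170+57/3.333-.35,.18)
p('tin sc',c,180+172/3.752,150+178/3.75,.11)
p('jar sc',c,180+698/3.752,150+375/3.75,.09)
p('jar w',w,585,160,.09)
p('block w',w,112,127,.036)
"
```

```text
cap sc [0.6576 0.1547 0.18  ] [-0.0431  0.2376]
cap sd [0.6599 0.1538 0.18  ] [-0.0409  0.2366]
tin sc [ 0.6891 -0.3131  0.11  ] [-0.02   -0.2308]
jar sc [0.5018 0.1757 0.09  ] [-0.1985  0.2613]
jar w [0.4978 0.178  0.09  ] [-0.2025  0.2637]
block w [ 0.4773 -0.3121  0.036 ] [-0.2318 -0.2259]
```

```bash
sed -i 's/^AX=.*/AX=np.array([.705,-.082]);YAW=.018/' h.py; python3 -c "
from h import *
to([.527,-.033,.16])"
```

```text
t 7.08 p [ 0.5556 -0.0848  0.262 ] tilt [-0.  0. -1.] yaw 1.5875 F [ 0.39 -0.44  0.14] open 0.0438
units [ 0.349 -0.185  0.68 ] twist to jaw=yaw+pi/2: -0.001
```

>>> arm_command:
  travel:
    - [0.12, -0.06, 0]
    - [0.25, -0.13, 0]
    - [0.35, -0.185, 0.2]
    - [0.35, -0.185, 0.4]
    - [0.35, -0.185, 0.6]
  twist: [0.06, 0.12, 0.18, 0.18, 0.18]
  gripper: [0.5, 0.5, 0.5, 0.5, 0.5]

```text
time: 7.7
eef_pos: [0.5269, -0.0326, 0.1713]
eef_rot: [0.0, 0.795, 0.607, 0.0]
wrist_force: [0.7, 0.9, 0.1]
opening: 0.0441
```

```bash
python3 -c "
from h import *
c=snap('wrist','w4.png')
to([.527,-.033,.092])
print(proj(c,[.527,-.033,.11]))
p=st()[1];print(proj(c,[p[0],p[1],.11]))"
```

```text
t 7.75 p [ 0.5254 -0.0323  0.1676] tilt [-0.006  0.002 -1.   ] yaw 1.3048 F [-1.25  0.56 -3.08] open 0.044
units [-0.002  0.015  0.504] twist to jaw=yaw+pi/2: -0.181
[317.18605076 253.72322971]
[317.55162894 251.33613942]
```

View pics/w4.png

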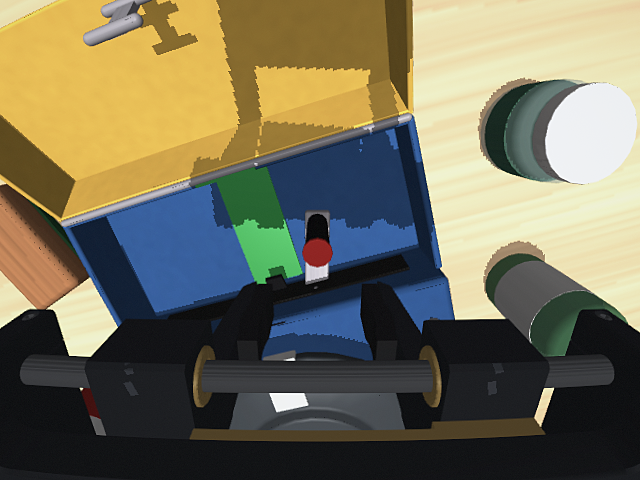

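>>> arm_command:
  travel:
    - [0, 0, 0.15]
    - [0, 0, 0.3]
    - [0, 0, 0.45]
    - [0, 0, 0.53]
    - [0, 0, 0.53]
  twist: [0, 0, 0, 0, 0]
  gripper: [0.5, 0.5, 0.5, 0.6, 0.71]

```text
time: 8.38
eef_pos: [0.527, -0.0328, 0.0924]
eef_rot: [-0.0, 0.795, 0.607, -0.0]
wrist_force: [0.3, 0.2, 0.2]
opening: 0.0274
```

```bash
python3 -c "
from h import *
c=snap('wrist','w5.png')
to([.527,-.033,.092])
R=.185
for d in [.1,.2,.3,.4,.5,.6]: print(d,'tang',round(R*np.sin(d)/.15,3),'rad',round(R*(1-np.cos(d))/.15,3),'tw',round(d/(np.pi/2),3))
"
```

```text
t 8.43 p [ 0.5273 -0.0329  0.093 ] tilt [ 0. -0. -1.] yaw 1.3047 F [ 0.1  -0.41  0.79] open 0.0258
units [-0.001 -0.002  0.007] twist to jaw=yaw+pi/2: -0.181
0.1 tang 0.123 rad 0.006 tw 0.064
0.2 tang 0.245 rad 0.025 tw 0.127
0.3 tang 0.364 rad 0.055 tw 0.191
0.4 tang 0.48 rad 0.097 tw 0.255
0.5 tang 0.591 rad 0.151 tw 0.318
0.6 tang 0.696 rad 0.215 tw 0.382
```

View pics/w5.png

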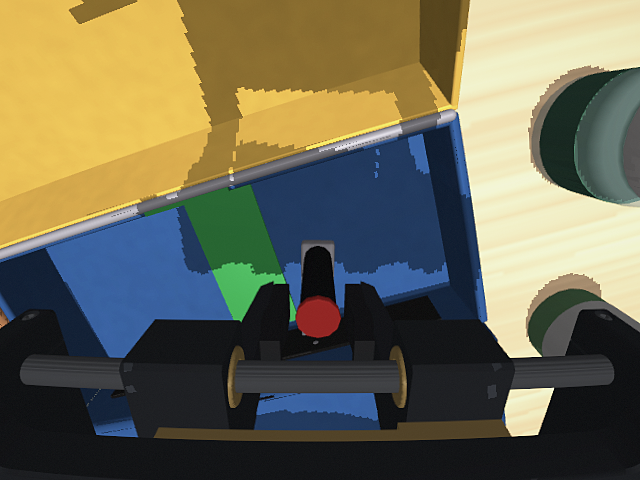

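>>> arm_command:
  travel:
    - [-0.123, 0.006, 0]
    - [-0.245, 0.025, 0]
    - [-0.364, 0.055, 0]
    - [-0.48, 0.097, 0]
    - [-0.591, 0.151, 0]
  twist: [-0.064, -0.127, -0.191, -0.255, -0.318]
  gripper: [0.71, 0.71, 0.71, 0.71, 0.71]

```text
time: 9.05
eef_pos: [0.5258, -0.1249, 0.0936]
eef_rot: [0.001, 0.619, 0.786, 0.0]
wrist_force: [0.3, 1.2, -0.1]
opening: 0.0257
```

```bash
cat >> h.py <<'E'
def look(tag):
    c=snap('scene',tag+'sc.png');d=snap('side',tag+'sd.png')
    a=cv2.resize(c['img'][190:270,190:310],(600,400),interpolation=cv2.INTER_CUBIC)
    b=cv2.resize(d['img'][190:290,330:450],(600,500)[:2],interpolation=cv2.INTER_CUBIC)
    cv2.imwrite('pics/'+tag+'.png',np.vstack([cv2.resize(a,(450,300)),cv2.resize(b,(360,300)).copy() if 0 else cv2.copyMakeBorder(cv2.resize(b,(360,300)),0,0,0,90,cv2.BORDER_CONSTANT)])[:,:,::-1])
    s,p,R=st();d=p[:2]-AX;yaw=np.arctan2(R[1,0],R[0,0])
    th=np.arctan2(-d[1],-d[0])-YAW
    print('t',round(s['time'],2),'p',p.round(4),'r',np.hypot(*d).round(4),'th',th.round(4),'yaw-th',(yaw-np.pi/2-YAW-th).round(4),'F',s['wrist_force'].round(2),'open',round(s['opening'],4))
E
python3 -c "
from h import *
look('a1')"
```

```text
t 9.15 p [ 0.5263 -0.1258  0.0935] r 0.184 th 0.2222 yaw-th -0.0077 F [-0.43  0.81 -0.52] open 0.0259
```

View pics/a1.png

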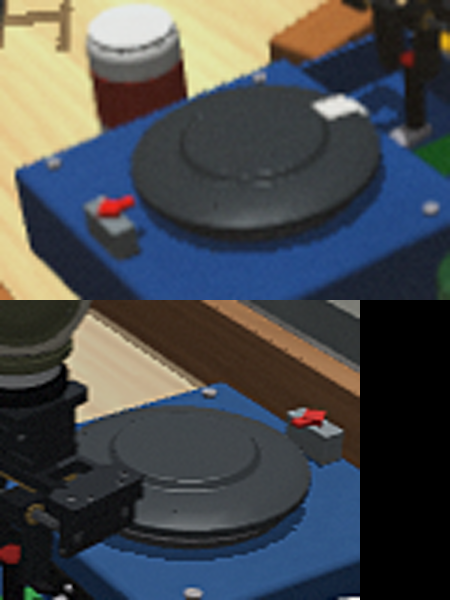

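>>> arm_command:
  travel:
    - [-0.123, 0.006, 0]
    - [-0.245, 0.025, 0]
    - [-0.364, 0.055, 0]
    - [-0.42, 0.075, 0]
  twist: [-0.064, -0.127, -0.191, -0.223]
  gripper: [0.71, 0.71, 0.71, 0.71]

```text
time: 9.65
eef_pos: [0.5514, -0.183, 0.0932]
eef_rot: [0.0, 0.474, 0.881, 0.0]
wrist_force: [-0.5, 0.4, 0.1]
opening: 0.0258
```

```bash
python3 -c "
from h import *
look('a2')"
```

```text
t 9.75 p [ 0.5515 -0.183   0.093 ] r 0.1837 th 0.5641 yaw-th -0.0003 F [-0.44  1.57  0.35] open 0.0257
```

View pics/a2.png

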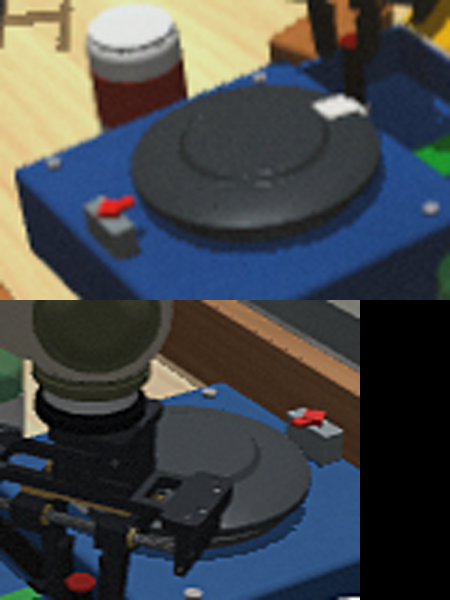

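>>> arm_command:
  travel:
    - [0.123, 0.006, 0]
    - [0.245, 0.025, 0]
    - [0.364, 0.055, 0]
    - [0.48, 0.097, 0]
    - [0.591, 0.151, 0]
  twist: [0.064, 0.127, 0.191, 0.255, 0.318]
  gripper: [0.71, 0.71, 0.71, 0.71, 0.71]

```text
time: 10.38
eef_pos: [0.5209, -0.0956, 0.0931]
eef_rot: [0.001, 0.679, 0.734, 0.0]
wrist_force: [1.4, -1.4, -0.8]
opening: 0.0256
```

```bash
python3 -c "
from h import *
look('a3')"
```

```text
t 10.47 p [ 0.5207 -0.0946  0.093 ] r 0.1848 th 0.0503 yaw-th 0.015 F [ 0.5  -0.35 -0.25] open 0.0256
```

View pics/a3.png

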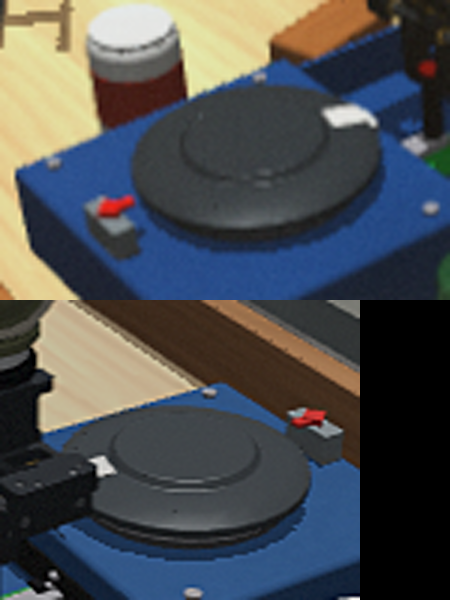

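>>> arm_command:
  travel:
    - [0.123, 0.006, 0]
    - [0.245, 0.025, 0]
    - [0.364, 0.055, 0]
    - [0.48, 0.097, 0]
    - [0.591, 0.151, 0]
  twist: [0.064, 0.127, 0.191, 0.255, 0.318]
  gripper: [0.71, 0.71, 0.71, 0.71, 0.71]

```text
time: 11.1
eef_pos: [0.5365, -0.0062, 0.093]
eef_rot: [0.001, 0.838, 0.545, 0.0]
wrist_force: [0.5, -2.6, -0.3]
opening: 0.0254
```

```bash
python3 -c "
from h import *
look('a4')"
```

```text
t 11.2 p [ 0.5365 -0.0053  0.0928] r 0.1851 th -0.4451 yaw-th 0.0133 F [-0.27 -0.12  0.19] open 0.0252
```

View pics/a4.png

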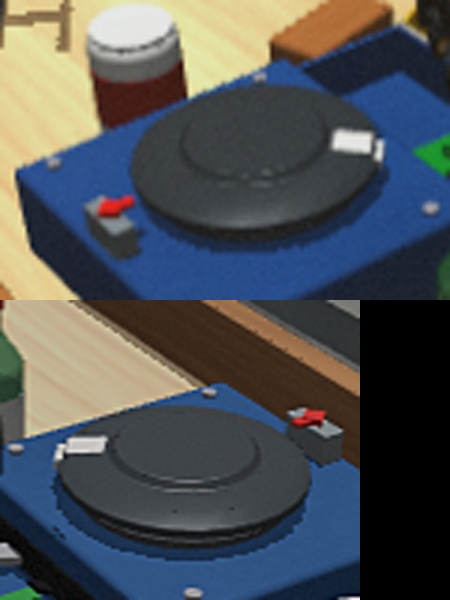

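```bash
cat >> h.py <<'E'
def patch(tag):
    out=[]
    for n in ['sc','sd']:
        c=dict(np.load(f'pics/{tag}{n}.npz'));im=c['img'].astype(int)
        ok=(im.min(2)>150)&(im.max(2)-im.min(2)<25)
        A=[]
        for v,u in zip(*np.nonzero(ok)):
            P=atz(c,u,v,.129);d=P[:2]-AX;r=np.hypot(*d)
            if .05<r<.108: 
                A.append([(np.arctan2(d[1],d[0])-YAW)%(2*np.pi),r])
        A=np.array(A)
        print(tag,n,len(A),(A.mean(0) if len(A) else None), (np.ptp(A[:,0]) if len(A) else None))
E
python3 -c "
from h import *
for t in ['a1','a2','a3','a4']: patch(t)"
```

```text
a1 sc 48 [2.99385953 0.0728924 ] 1.3593066799944475
a1 sd 4 [0.70686797 0.09674645] 0.07312547316523288
a2 sc 47 [2.99885517 0.07309744] 1.3255514750394752
a2 sd 4 [0.70686797 0.09674645] 0.07312547316523288
a3 sc 54 [2.77708253 0.07664359] 1.581556472653927
a3 sd 32 [2.78919275 0.07525455] 2.591525025727691
a4 sc 62 [2.2965361  0.08422518] 2.0331713304094343
a4 sd 81 [2.54280834 0.08049527] 2.148131412481951
```

>>> arm_command:
  travel:
    - [0.06, 0.001, 0]
    - [0.123, 0.006, 0]
    - [0.172, 0.012, 0]
    - [0.172, 0.012, 0]
  twist: [0.032, 0.064, 0.089, 0.089]
  gripper: [0.71, 0.71, 0.71, 0.71]

```text
time: 11.7
eef_pos: [0.5482, 0.0162, 0.0925]
eef_rot: [-0.0, 0.873, 0.487, -0.0]
wrist_force: [-0.3, 0.0, -0.2]
opening: 0.0255
```

```bash
sed -i 's/A.mean(0) if len(A)/np.median(A,axis=0) if len(A)/' h.py; python3 -c "
from h import *
look('a5')
for t in ['a1','a2','a3','a4','a5']: patch(t)"
```

```text
t 11.8 p [0.5481 0.0161 0.0925] r 0.1851 th -0.5768 yaw-th 0.0055 F [ 0.02 -0.65  0.44] open 0.0259
a1 sc 48 [2.96849643 0.07281383] 1.3593066799944475
a1 sd 4 [0.70666377 0.09671778] 0.07312547316523288
a2 sc 47 [2.97146927 0.07374619] 1.3255514750394752
a2 sd 4 [0.70666377 0.09671778] 0.07312547316523288
a3 sc 54 [2.74938906 0.07677853] 1.581556472653927
a3 sd 32 [3.05571678 0.07239802] 2.591525025727691
a4 sc 62 [2.2666595  0.08352845] 2.0331713304094343
a4 sd 81 [2.62440778 0.08058024] 2.148131412481951
a5 sc 62 [2.14337358 0.08444544] 2.1377367098621924
a5 sd 77 [2.50423073 0.07821175] 2.051046490743432
```

View pics/a5.png

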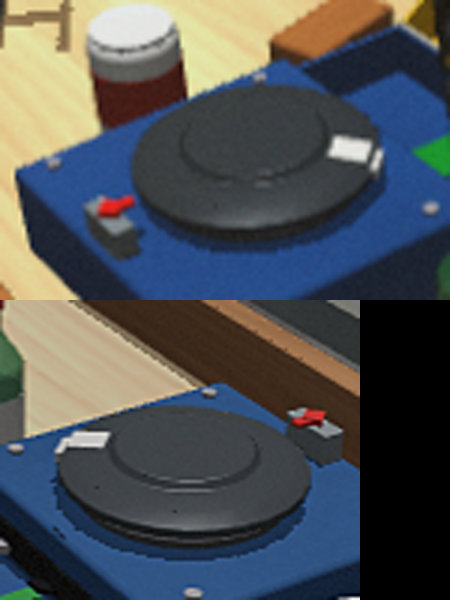

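View pics/a5sc.png

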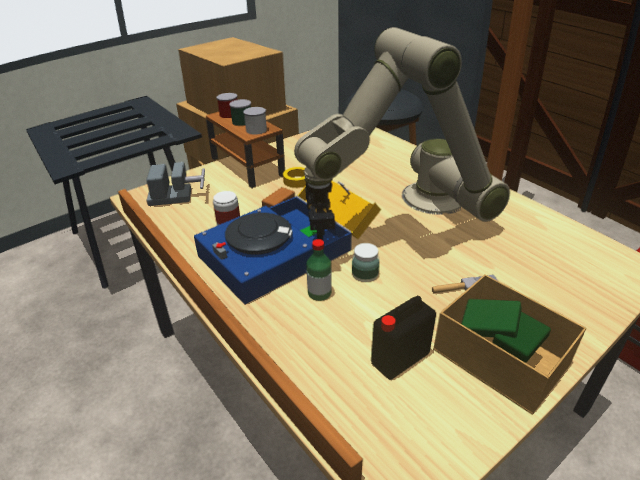

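>>> arm_command:
  travel:
    - [-0.123, 0.006, 0]
    - [-0.245, 0.025, 0]
    - [-0.364, 0.055, 0]
    - [-0.48, 0.097, 0]
    - [-0.591, 0.151, 0]
  twist: [-0.064, -0.127, -0.191, -0.255, -0.318]
  gripper: [0.71, 0.71, 0.71, 0.71, 0.71]

```text
time: 12.42
eef_pos: [0.5203, -0.0714, 0.0925]
eef_rot: [-0.0, 0.725, 0.689, 0.0]
wrist_force: [1.1, 1.2, 0.1]
opening: 0.0257
```

>>> arm_command:
  travel:
    - [-0.123, 0.006, 0]
    - [-0.245, 0.025, 0]
    - [-0.364, 0.055, 0]
    - [-0.48, 0.097, 0]
    - [-0.591, 0.151, 0]
  twist: [-0.064, -0.127, -0.191, -0.255, -0.318]
  gripper: [0.71, 0.71, 0.71, 0.71, 0.71]

```text
time: 13.05
eef_pos: [0.5381, -0.1613, 0.0925]
eef_rot: [-0.0, 0.532, 0.847, 0.0]
wrist_force: [-1.2, 1.9, 1.3]
opening: 0.0253
```

>>> arm_command:
  travel:
    - [-0.06, 0.001, 0]
    - [-0.123, 0.006, 0]
    - [-0.123, 0.006, 0]
  twist: [-0.032, -0.064, -0.064]
  gripper: [0.71, 0.71, 0.71]

```text
time: 13.42
eef_pos: [0.5471, -0.1774, 0.0924]
eef_rot: [0.0, 0.491, 0.871, 0.0]
wrist_force: [0.3, 1.2, -0.0]
opening: 0.0253
```

```bash
python3 -c "
from h import *
look('a6');patch('a6')"
```

```text
t 13.53 p [ 0.5469 -0.1767  0.0925] r 0.1843 th 0.5216 yaw-th 0.0043 F [-0.48 -0.37 -0.76] open 0.0258
a6 sc 62 [2.14337358 0.08444544] 2.1377367098621924
a6 sd 4 [0.70666377 0.09671778] 0.07312547316523288
```

View pics/a6.png

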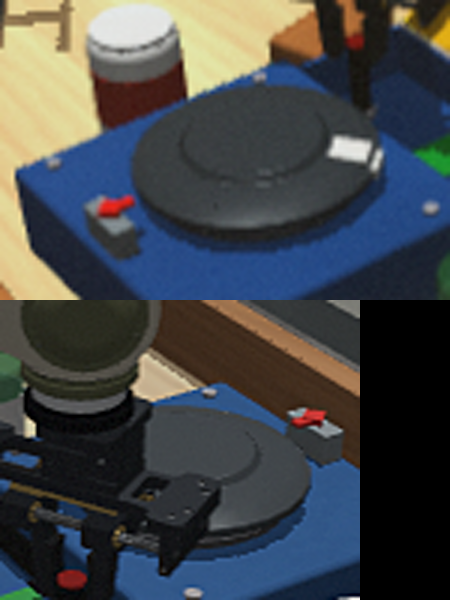

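Patch held still on the return. Second drive stroke: −1.1 rad.

>>> arm_command:
  travel:
    - [0.123, 0.006, 0]
    - [0.245, 0.025, 0]
    - [0.364, 0.055, 0]
    - [0.48, 0.097, 0]
    - [0.591, 0.151, 0]
  twist: [0.064, 0.127, 0.191, 0.255, 0.318]
  gripper: [0.71, 0.71, 0.71, 0.71, 0.71]

```text
time: 14.15
eef_pos: [0.5204, -0.0887, 0.0927]
eef_rot: [0.0, 0.692, 0.722, -0.0]
wrist_force: [1.6, -2.9, 0.5]
opening: 0.0254
```

>>> arm_command:
  travel:
    - [0.123, 0.006, 0]
    - [0.245, 0.025, 0]
    - [0.364, 0.055, 0]
    - [0.48, 0.097, 0]
    - [0.591, 0.151, 0]
  twist: [0.064, 0.127, 0.191, 0.255, 0.318]
  gripper: [0.71, 0.71, 0.71, 0.71, 0.71]

```text
time: 14.78
eef_pos: [0.5392, 0.0009, 0.0927]
eef_rot: [0.0, 0.849, 0.528, -0.0]
wrist_force: [0.6, -2.8, -0.2]
opening: 0.0254
```

>>> arm_command:
  travel:
    - [0.06, 0.001, 0]
    - [0.123, 0.006, 0]
    - [0.123, 0.006, 0]
    - [0.123, 0.006, 0]
  twist: [0.032, 0.064, 0.064, 0.064]
  gripper: [0.71, 0.71, 0.71, 0.71]

```text
time: 15.28
eef_pos: [0.5479, 0.0166, 0.0925]
eef_rot: [-0.0, 0.874, 0.487, -0.0]
wrist_force: [-0.1, -0.2, 0.2]
opening: 0.0256
```

```bash
python3 -c "
from h import *
look('a7');patch('a7')"
```

```text
t 15.38 p [0.548  0.0164 0.0925] r 0.1853 th -0.5779 yaw-th 0.0051 F [-0.23  1.03  0.23] open 0.0256
a7 sc 67 [1.32061992 0.09097999] 2.943753418430947
a7 sd 52 [1.42774741 0.06715015] 1.0050142631414323
```

View pics/a7.png

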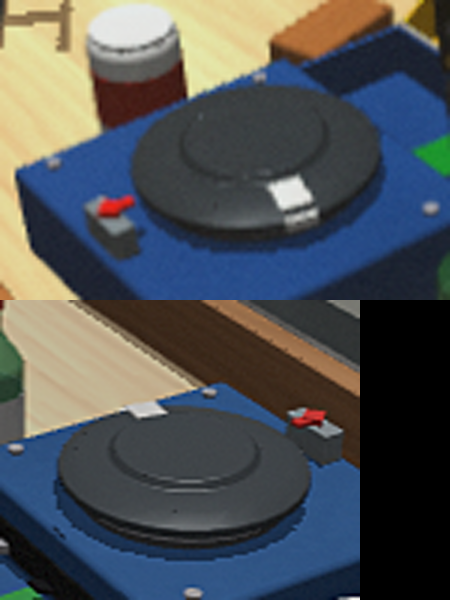

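>>> arm_command:
  travel:
    - [-0.123, 0.006, 0]
    - [-0.245, 0.025, 0]
    - [-0.364, 0.055, 0]
    - [-0.48, 0.097, 0]
    - [-0.591, 0.151, 0]
  twist: [-0.064, -0.127, -0.191, -0.255, -0.318]
  gripper: [0.71, 0.71, 0.71, 0.71, 0.71]

```text
time: 16.0
eef_pos: [0.5203, -0.0713, 0.0925]
eef_rot: [-0.0, 0.725, 0.688, -0.0]
wrist_force: [0.4, 1.0, 0.4]
opening: 0.0257
```

>>> arm_command:
  travel:
    - [-0.123, 0.006, 0]
    - [-0.245, 0.025, 0]
    - [-0.364, 0.055, 0]
    - [-0.48, 0.097, 0]
    - [-0.591, 0.151, 0]
  twist: [-0.064, -0.127, -0.191, -0.255, -0.318]
  gripper: [0.71, 0.71, 0.71, 0.71, 0.71]

```text
time: 16.62
eef_pos: [0.5382, -0.1611, 0.0925]
eef_rot: [-0.0, 0.533, 0.846, 0.0]
wrist_force: [-0.2, 0.7, 0.0]
opening: 0.0259
```

>>> arm_command:
  travel:
    - [-0.06, 0.001, 0]
    - [-0.123, 0.006, 0]
    - [-0.123, 0.006, 0]
  twist: [-0.032, -0.064, -0.064]
  gripper: [0.71, 0.71, 0.71]

```text
time: 17.0
eef_pos: [0.5471, -0.1772, 0.0924]
eef_rot: [0.0, 0.491, 0.871, 0.0]
wrist_force: [-0.1, 0.6, -0.1]
opening: 0.0254
```

>>> arm_command:
  travel:
    - [0.123, 0.006, 0]
    - [0.245, 0.025, 0]
    - [0.364, 0.055, 0]
    - [0.48, 0.097, 0]
    - [0.591, 0.151, 0]
  twist: [0.064, 0.127, 0.191, 0.255, 0.318]
  gripper: [0.71, 0.71, 0.71, 0.71, 0.71]

```text
time: 17.62
eef_pos: [0.5203, -0.0888, 0.0927]
eef_rot: [0.0, 0.693, 0.721, -0.0]
wrist_force: [1.6, -1.5, -0.0]
opening: 0.0256
```

>>> arm_command:
  travel:
    - [0.123, 0.006, 0]
    - [0.245, 0.025, 0]
    - [0.364, 0.055, 0]
    - [0.48, 0.097, 0]
    - [0.591, 0.151, 0]
  twist: [0.064, 0.127, 0.191, 0.255, 0.318]
  gripper: [0.71, 0.71, 0.71, 0.71, 0.71]

```text
time: 18.25
eef_pos: [0.5391, 0.0009, 0.0927]
eef_rot: [0.0, 0.849, 0.528, -0.0]
wrist_force: [1.0, -2.5, 0.7]
opening: 0.0256
```

>>> arm_command:
  travel:
    - [0.06, 0.001, 0]
    - [0.123, 0.006, 0]
    - [0.123, 0.006, 0]
    - [0.123, 0.006, 0]
  twist: [0.032, 0.064, 0.064, 0.064]
  gripper: [0.71, 0.71, 0.71, 0.71]

```text
time: 18.75
eef_pos: [0.5479, 0.0165, 0.0925]
eef_rot: [-0.0, 0.874, 0.487, -0.0]
wrist_force: [0.7, -0.3, 0.6]
opening: 0.0253
```

```bash
python3 -c "
from h import *
look('a8');patch('a8')
c=dict(np.load('pics/a8sc.npz'));d=dict(np.load('pics/a8sd.npz'))
cv2.imwrite('pics/a8b.png',cv2.resize(c['img'][190:270,190:310],(780,520),interpolation=cv2.INTER_CUBIC)[:,:,::-1])
"
```

```text
t 18.85 p [0.548  0.0164 0.0925] r 0.1853 th -0.5778 yaw-th 0.0047 F [ 0.98  0.38 -0.63] open 0.0254
a8 sc 64 [0.50629924 0.08906305] 0.3139887781271103
a8 sd 52 [0.31446742 0.06879138] 0.6765144614637528
```

View pics/a8.png

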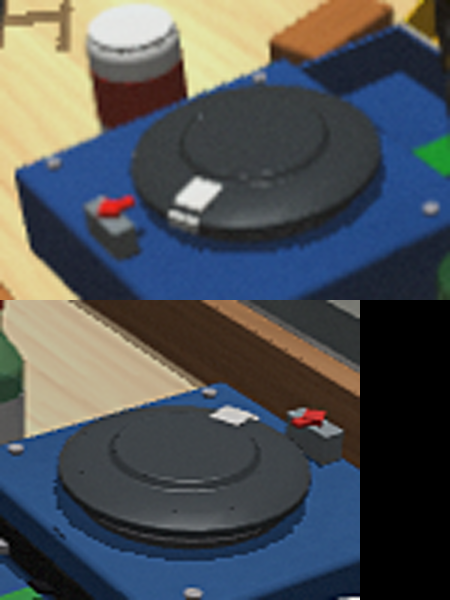

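View pics/a8b.png

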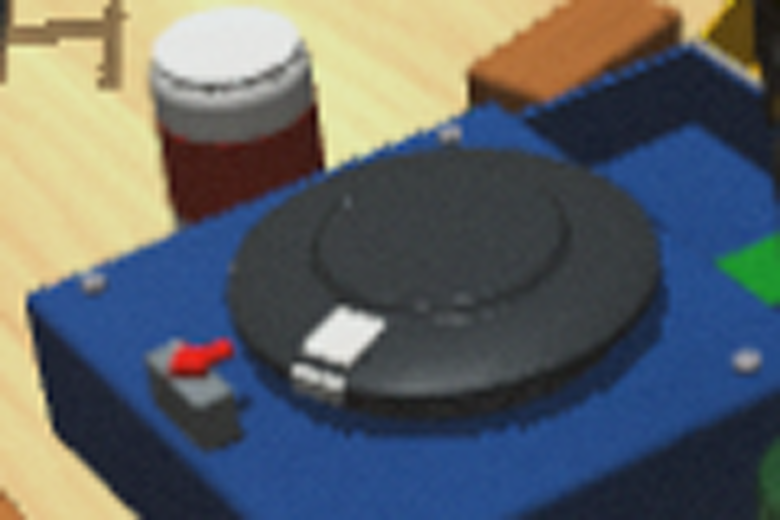

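>>> arm_command:
  travel:
    - [-0.123, 0.006, 0]
    - [-0.245, 0.025, 0]
    - [-0.364, 0.055, 0]
    - [-0.48, 0.097, 0]
    - [-0.591, 0.151, 0]
  twist: [-0.064, -0.127, -0.191, -0.255, -0.318]
  gripper: [0.71, 0.71, 0.71, 0.71, 0.71]

```text
time: 19.48
eef_pos: [0.5203, -0.0712, 0.0925]
eef_rot: [-0.0, 0.725, 0.688, 0.0]
wrist_force: [-0.4, 0.8, 0.4]
opening: 0.0258
```

>>> arm_command:
  travel:
    - [-0.123, 0.006, 0]
    - [-0.245, 0.025, 0]
    - [-0.305, 0.04, 0]
    - [-0.305, 0.04, 0]
  twist: [-0.064, -0.127, -0.159, -0.159]
  gripper: [0.71, 0.71, 0.71, 0.71]

```text
time: 19.98
eef_pos: [0.5241, -0.1173, 0.0925]
eef_rot: [-0.0, 0.636, 0.772, 0.0]
wrist_force: [0.8, 0.2, 0.7]
opening: 0.0257
```

>>> arm_command:
  travel:
    - [0.123, 0.006, 0]
    - [0.245, 0.025, 0]
    - [0.364, 0.055, 0]
    - [0.48, 0.097, 0]
    - [0.525, 0.118, 0]
  twist: [0.064, 0.127, 0.191, 0.255, 0.28]
  gripper: [0.71, 0.71, 0.71, 0.71, 0.71]

```text
time: 20.6
eef_pos: [0.5261, -0.035, 0.0926]
eef_rot: [0.0, 0.789, 0.614, -0.0]
wrist_force: [-1.9, -1.5, 0.3]
opening: 0.0258
```

```bash
python3 -c "
from h import *
look('a9');patch('a9')
c=dict(np.load('pics/a9sc.npz'));d=dict(np.load('pics/a9sd.npz'))
cv2.imwrite('pics/a9b.png',np.vstack([cv2.resize(c['img'][205:255,200:280],(480,300),interpolation=cv2.INTER_CUBIC),cv2.resize(d['img'][215:265,370:450],(480,300),interpolation=cv2.INTER_CUBIC)])[:,:,::-1])
"
```

```text
t 20.7 p [ 0.5262 -0.035   0.0926] r 0.1848 th -0.2748 yaw-th 0.0112 F [-0.72 -0.07  0.2 ] open 0.0255
a9 sc 63 [0.22786261 0.0870122 ] 4.054720475424072
a9 sd 62 [6.08590912 0.07282021] 6.270497631098068
```

View pics/a9b.png

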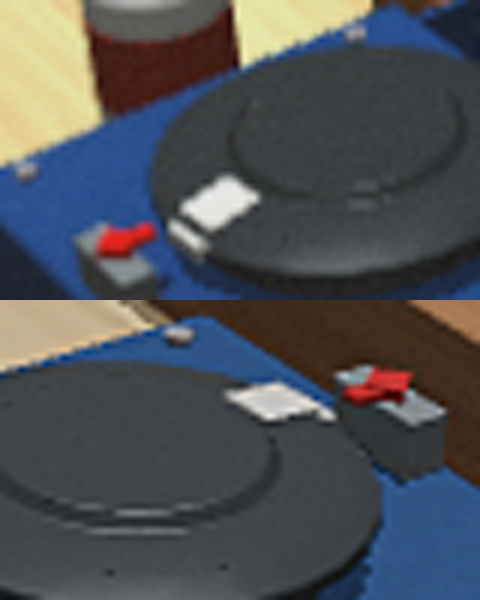

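```bash
python3 -c "
from h import *
c=dict(np.load('pics/a9sc.npz'));d=dict(np.load('pics/a9sd.npz'))
def m(n,cc,u,v,z):
    P=atz(cc,u,v,z);D=P[:2]-AX;R=np.array([[np.cos(YAW),np.sin(YAW)],[-np.sin(YAW),np.cos(YAW)]]);print(n,(R@D).round(4))
S=lambda u,v:(200+u/6-.4,205+v/6-.4)
D=lambda u,v:(370+u/6-.4,215+v/6-.4)
m('sc tip',c,*S(154,231),.117);m('sc rim L',c,*S(169,226),.118);m('sc rim R',c,*S(208,248),.118);
m('sc patch top mid',c,*S(220,202),.131)
m('sd tip',d,*D(346,396),.117);m('sd top mid',d,*D(272,401),.131);m('sd edge',d,*D(325,411),.118)
# screws and pointer-block/cover centre check
m('sc pointer back',c,*S(103,247),.119);m('sd pointer back',d,*D(408,378),.119)
m('sc cover L',c,*S(0,0),.131)
"
```

```text
sc tip [0.1128 0.0041]
sc rim L [0.1057 0.0065]
sc rim R [0.1002 0.0341]
sc patch top mid [0.0847 0.022 ]
sd tip [-0.0285 -0.1738]
sd top mid [-0.0667 -0.1796]
sd edge [-0.0418 -0.1787]
sc pointer back [0.1391 0.0022]
sd pointer back [-0.0045 -0.178 ]
sc cover L [ 0.0819 -0.2148]
```

```bash
python3 -c "
from h import *
c=dict(np.load('pics/a9sc.npz'));d=dict(np.load('pics/a9sd.npz'))
def m(n,cc,u,v,z):
    P=atz(cc,u,v,z);D=P[:2]-AX;R=np.array([[np.cos(YAW),np.sin(YAW)],[-np.sin(YAW),np.cos(YAW)]]);print(n,(R@D).round(4))
D=lambda u,v:(370+u/6-.4,215+v/6-.4)
m('sd tip',d,*D(346,96),.117);m('sd top mid',d,*D(272,101),.131);m('sd edge',d,*D(325,111),.118)
m('sd pointer back',d,*D(408,78),.119)
for q in [(225,95),(262,120),(318,105),(275,84)]: m('sd corner',d,*D(*q),.131)
S=lambda u,v:(200+u/6-.4,205+v/6-.4)
for q in [(180,207),(208,228),(262,196),(228,176)]: m('sc corner',c,*S(*q),.131)
"
```

```text
sd tip [0.1124 0.0007]
sd top mid [ 0.067  -0.0074]
sd edge [ 0.0958 -0.0065]
sd pointer back [ 0.1416 -0.0028]
sd corner [0.054  0.0061]
sd corner [ 0.0539 -0.018 ]
sd corner [ 0.0807 -0.0194]
sd corner [0.077  0.0034]
sc corner [0.1015 0.0131]
sc corner [0.0998 0.0366]
sc corner [0.0666 0.0308]
sc corner [0.0707 0.0058]
```

```bash
cat >> h.py <<'E'
def tri(c,uv,d,xy):
    o=[ray(c,*uv),ray(d,*xy)];A=np.c_[o[0][1],-o[1][1]];t=np.linalg.lstsq(A,o[1][0]-o[0][0],rcond=None)[0]
    p0=o[0][0]+t[0]*o[0][1];p1=o[1][0]+t[1]*o[1][1];P=(p0+p1)/2;D=P[:2]-AX;R=np.array([[np.cos(YAW),np.sin(YAW)],[-np.sin(YAW),np.cos(YAW)]]);q=R@D
    return q.round(4),P[2].round(4),'gap',np.linalg.norm(p0-p1).round(4),'ang',np.arctan2(q[1],q[0]).round(4)
E
python3 -c "
from h import *
c=dict(np.load('pics/a9sc.npz'));d=dict(np.load('pics/a9sd.npz'))
D=lambda u,v:(370+u/6-.4,215+v/6-.4)
S=lambda u,v:(200+u/6-.4,205+v/6-.4)
for a,b in zip([(180,207),(208,228),(262,196),(228,176)],[(275,84)]*0+[(318,105),(275,84),(225,95),(262,120)]): print(tri(c,S(*a),d,D(*b)))
print('mid',tri(c,S(220,202),d,D(271,101)));print('tip',tri(c,S(154,231),d,D(346,96)));print('back',tri(c,S(103,247),d,D(408,78)))
"
```

```text
(array([ 0.0947, -0.0026]), np.float64(0.1191), 'gap', np.float64(0.0008), 'ang', np.float64(-0.0272))
(array([0.0922, 0.0212]), np.float64(0.1187), 'gap', np.float64(0.0005), 'ang', np.float64(0.2254))
(array([0.0624, 0.0188]), np.float64(0.1226), 'gap', np.float64(0.0032), 'ang', np.float64(0.293))
(array([ 0.0648, -0.0055]), np.float64(0.1221), 'gap', np.float64(0.0008), 'ang', np.float64(-0.0851))
mid (array([0.0786, 0.008 ]), np.float64(0.1205), 'gap', np.float64(0.0013), 'ang', np.float64(0.1008))
tip (array([0.1127, 0.0022]), np.float64(0.116), 'gap', np.float64(0.0016), 'ang', np.float64(0.0193))
back (array([ 0.1402, -0.0011]), np.float64(0.1181), 'gap', np.float64(0.0047), 'ang', np.float64(-0.0079))
```

>>> arm_command:
  travel:
    - [0.04, 0.0, 0]
    - [0.08, 0.003, 0]
    - [0.12, 0.006, 0]
    - [0.12, 0.006, 0]
  twist: [0.021, 0.042, 0.062, 0.062]
  gripper: [0.71, 0.71, 0.71, 0.71]

```text
time: 21.2
eef_pos: [0.5315, -0.0187, 0.0925]
eef_rot: [-0.0, 0.817, 0.576, 0.0]
wrist_force: [0.1, -0.1, 0.2]
opening: 0.0254
```

```bash
python3 -c "
from h import *
look('b1')
c=dict(np.load('pics/b1sc.npz'));d=dict(np.load('pics/b1sd.npz'))
cv2.imwrite('pics/b1b.png',np.vstack([cv2.resize(c['img'][205:255,200:280],(480,300),interpolation=cv2.INTER_CUBIC),cv2.resize(d['img'][215:265,370:450],(480,300),interpolation=cv2.INTER_CUBIC)])[:,:,::-1])
"
```

```text
t 21.3 p [ 0.5315 -0.0189  0.0925] r 0.1847 th -0.3669 yaw-th 0.0066 F [-0.68 -0.37  0.01] open 0.0252
```

View pics/b1b.png

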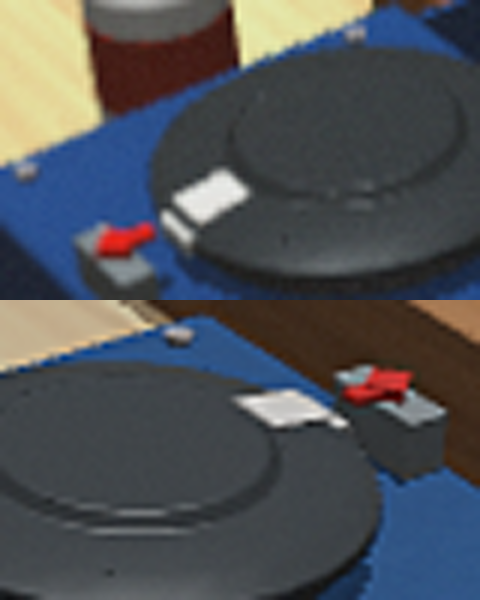

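```bash
python3 -c "
from h import *
c=dict(np.load('pics/b1sc.npz'));d=dict(np.load('pics/b1sd.npz'))
D=lambda u,v:(370+u/6-.4,215+v/6-.4)
S=lambda u,v:(200+u/6-.4,205+v/6-.4)
for a,b in zip([(171,205),(196,223),(250,191),(222,169)],[(333,114),(288,90),(235,99),(272,127)]): print(tri(c,S(*a),d,D(*b)))
print('mid',tri(c,S(211,197),d,D(282,108)));
print('edge',tri(c,S(177,231),d,D(337,121)));
"
```

```text
(array([ 0.0966, -0.0093]), np.float64(0.1175), 'gap', np.float64(0.0016), 'ang', np.float64(-0.0962))
(array([0.0942, 0.0143]), np.float64(0.1186), 'gap', np.float64(0.0016), 'ang', np.float64(0.1501))
(array([0.0643, 0.0129]), np.float64(0.1231), 'gap', np.float64(0.001), 'ang', np.float64(0.1989))
(array([ 0.0643, -0.0124]), np.float64(0.1223), 'gap', np.float64(0.0005), 'ang', np.float64(-0.1912))
mid (array([0.0795, 0.0013]), np.float64(0.1202), 'gap', np.float64(0.0007), 'ang', np.float64(0.0168))
edge (array([ 0.1019, -0.0021]), np.float64(0.1089), 'gap', np.float64(0.0071), 'ang', np.float64(-0.0207))
```

>>> arm_command:
  travel:
    - [-0.1, 0.005, 0]
    - [-0.2, 0.016, 0]
    - [-0.3, 0.037, 0]
    - [-0.4, 0.067, 0]
    - [-0.465, 0.09, 0]
  twist: [-0.053, -0.105, -0.157, -0.21, -0.246]
  gripper: [0.71, 0.71, 0.71, 0.71, 0.71]

```text
time: 21.92
eef_pos: [0.5207, -0.0897, 0.0925]
eef_rot: [-0.0, 0.691, 0.723, 0.0]
wrist_force: [1.7, 0.7, -0.4]
opening: 0.0255
```

```bash
python3 -c "
from h import *
look('b2');to([.5203,-.0853,.092])"
```

```text
t 22.02 p [ 0.5208 -0.0899  0.0925] r 0.1844 th 0.0251 yaw-th -0.0003 F [-0.7  -0.18 -0.19] open 0.0257
t 22.02 p [ 0.5208 -0.0899  0.0925] tilt [ 0. -0. -1.] yaw 1.6136 F [-0.7  -0.18 -0.19] open 0.0257
units [ 0.031 -0.002  0.003] twist to jaw=yaw+pi/2: 0.016
```

View pics/b2.png

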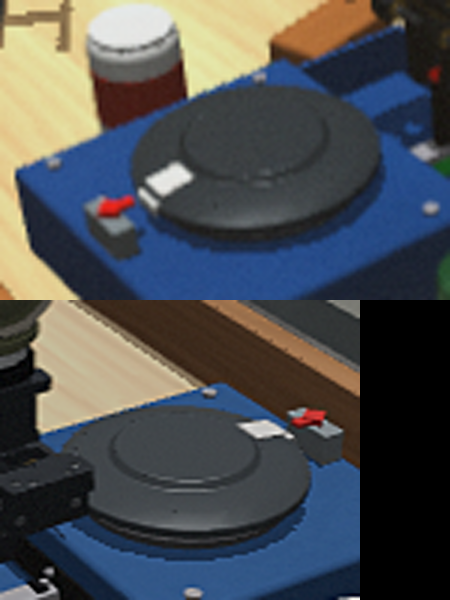

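>>> arm_command:
  travel:
    - [0, 0, 0]
    - [0, 0, 0]
    - [0, 0, 0]
    - [0, 0, 0]
  twist: [0, 0, 0, 0]
  gripper: [0.5, 0.5, 0.5, 0.5]

```text
time: 22.52
eef_pos: [0.5209, -0.0888, 0.0925]
eef_rot: [-0.0, 0.692, 0.722, -0.0]
wrist_force: [0.3, -0.7, 0.1]
opening: 0.0443
```

>>> arm_command:
  travel:
    - [0, 0, -0.15]
    - [0, 0, -0.35]
    - [0, 0, -0.65]
    - [0, 0, -1]
    - [0, 0, -1]
  twist: [0, 0, 0, 0, 0]
  gripper: [0.5, 0.5, 0.5, 0.5, 0.5]

```text
time: 23.15
eef_pos: [0.522, -0.0893, 0.2461]
eef_rot: [0.004, 0.692, 0.722, 0.001]
wrist_force: [-0.3, -0.6, -0.4]
opening: 0.044
```

```bash
python3 -c "
from h import *
c=snap('wrist','w9.png');look('b3')
to([.5203,-.0853,.092])
d=dict(np.load('pics/b3sd.npz'));cv2.imwrite('pics/b3s.png',cv2.resize(d['img'][170:350,250:490],(800,600),interpolation=cv2.INTER_CUBIC)[:,:,::-1])
print(proj(c,[.5203,-.0853,.11]))"
```

```text
t 23.3 p [ 0.5204 -0.0887  0.2413] r 0.1847 th 0.0185 yaw-th 0.0069 F [ 0.04 -0.21  0.1 ] open 0.0442
t 23.3 p [ 0.5204 -0.0887  0.2413] tilt [-0.002  0.001 -1.   ] yaw 1.6142 F [ 0.04 -0.21  0.1 ] open 0.0442
units [0.022 0.002 0.996] twist to jaw=yaw+pi/2: 0.016
[322.56116946 219.16387514]
```

View pics/w9.png

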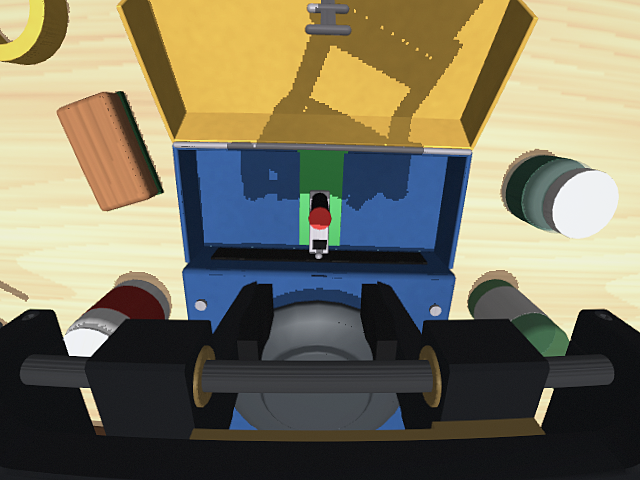

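View pics/b3s.png

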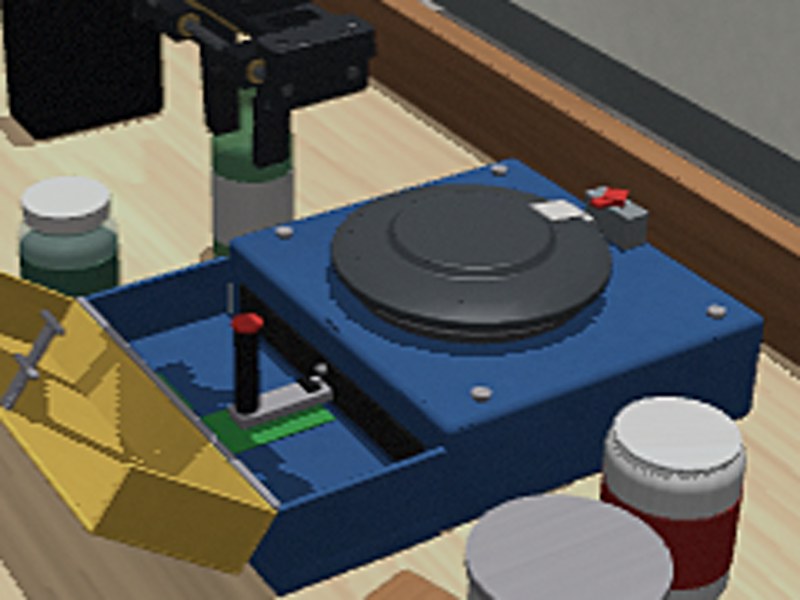

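View pics/b3sc.png

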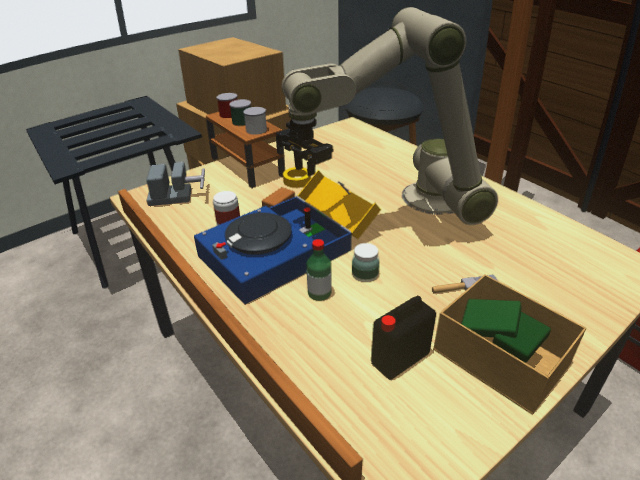

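```bash
python3 -c "
from h import *
patch('b1');patch('b3')
s=observe();print(s['wrist_force'],s['dq'].round(3),s['time'])
print(hand_in())"
```

```text
b1 sc 61 [0.15862155 0.0858795 ] 6.276880616004337
b1 sd 65 [6.08039378 0.07458485] 6.270497631098068
b3 sc 61 [0.15862155 0.0858795 ] 6.276880616004337
b3 sd 65 [6.08039378 0.07458485] 6.270497631098068
[ 0.04128732 -0.21411635  0.10200589] [-0.001  0.011  0.008  0.001  0.001  0.001] 23.3
the job is handed in; nothing more can be done
None
```

The job is done and handed in at 23.3 s of the 72 s allowed. The hood is open, the white patch is at the red pointer and the lever is parked. No verdict is reported.

- **Hood:** I pressed it at the black dot until the wrist force read about 12 N, and it sprang right over.
- **Drive direction:** a first push counter-clockwise left the patch where it was, so the lever runs loose that way. It drives clockwise, and I turned the cover about 3.13 rad in four drive strokes, the last one partial.
- **Patch:** measured from two cameras, it is about 0.017 rad (1–2 mm) from the pointer. Adding up the strokes gave 0.02 rad.
- **Lever:** I pushed it back to the green band the loose way, and the patch did not move. The wrist view put the post 1–2 mm from the middle of the band.
- **Clearance:** the gripper was lifted clear, with almost no force on it. The last pictures show the hood open and no sign that any tin, bottle or tool moved, though I did not measure this.

**Disagreement:** the two single-camera readings of the patch angle differed, at about +0.16 and -0.20 rad. They assumed the patch lies at 129 mm, but the two-camera measurement put it near 120 mm, so I relied on that one. I did not check the patch against the pointer with the wrist camera, as I judged that to be out of the arm's reach.

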